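# Tighten the counter opener's sunken clamp screw with the hex key

## Task

The bar opener on the counter has worked loose. Take the hex key out of its wooden stand, feel for the hex socket of the clamp screw down in the slot of the opener's foot, and turn the screw clockwise until it stops, letting go of the key part way to take a fresh hold. Leave the key standing fully home in the screw, let go of it, and do not shove the other wares about.

Things in the scene. Friction and masses are not known exactly. Their poses are not given: they have to be found in the camera images.
- opener: Cast-iron lever opener, fixed. Its foot is a block 100 (x) x 170 (y) x 57 mm high; origin on the counter under the block's centre, z up. The top has a slot 28 mm wide (x), 76 long (y), 12 deep, upright walls, centred on the origin. From x = 136 mm on stands an upright 40 mm wide, 260 high, its lever (to 335 high) going on to +x; a 30 mm high tongue joins it to the block.
- slot_floor (a point): Centre of the slot's steel floor, 45 mm above the counter. The clamp screw sits in this floor on the slot's centre line (x = 0), but anywhere from y = -16 to +16 mm along it: its place is not measured, it must be felt (or seen).
- slot_mouth (a point): Centre of the slot's mouth, 57 mm above the counter. Deep in the slot: the screw's head, flush with the floor (0.6 mm proud) and as wide as the slot; in it the hex socket, 20 mm across flats, upright walls, flat bottom 26 mm below the floor (18.6 mm above the counter).
- screw (a joint): Turn of the clamp screw, rad; grows clockwise seen from above, to a hard stop at 5.6 (tight); starts between 0.2 and 1.2. At 0 two of the socket's six flats face the opener's +x and -x; at v the socket is turned v clockwise from that. The screw does not rise or sink, takes about 0.12 N m to turn and stays where it is left.
- key: Hex key, upright, 118 mm tall, about 0.2 kg. Origin: centre of the lower tip, z up the shank. Shank: steel hexagon 18 mm across flats (20.8 over corners), 70 mm long, two flats facing the key's +x and -x; its lowest 7 mm taper to 12 mm across flats. Handle: square wooden block 34 x 34 mm from 70 to 118 mm above the tip, faces square to the key's x and y.
- key_tip (a point): Centre of the key's lower tip (key origin).
- stand: Wooden block 80 x 80 x 80 mm, fixed, with a 27 mm round hole straight through its middle; origin under its centre. The key hangs in the hole with its handle resting on the block's top, tip 10 mm above the counter.
- tin_cup: Bystander: tin cup, 76 mm across, 85 mm high, with three stacked corks rising to 141 mm. Origin under its centre. Loose.
- bottle_lock: Bystander: brass bottle lock, 44 mm across, 104 mm high. Origin under its centre. Loose.
- antler_corkscrew: Bystander: stag-antler corkscrew lying flat, handle 144 mm along its x, spiral 95 mm towards its y, 24 mm high. Origin on the counter under the handle. Loose.
- cork_mallet: Bystander: wooden mallet lying on the counter, head 90 mm along its y and 60 mm high, handle 140 mm towards its -x. Origin under its head. Loose.
- wine_bottle: Bystander: wine bottle, 76 mm across, 290 mm high. Origin under its centre. Loose.
- dish: Bystander: terracotta bowl, 110 mm across, 35 mm high. Origin under its centre. Loose.
Mind the look-alikes: they are no part of the job. Leave any green, orange or purple look-alike of the key alone.

How it is judged:
On the way, in this order (a step that is already met when the one before it is completed fails the run):
1. the key is down in the screw's socket, upright (tip at least 15 mm below the slot floor) (z of key_tip in the frame of opener below 0.03 m and x of key_tip in the frame of opener between -0.012 and 0.012 m and y of key_tip in the frame of opener between -0.03 and 0.03 m and angle between key's own z axis and vertical below 0.2 rad), for 0.2 s.
2. part way through the turning (screw between 1.6 and 5.3) the fingers let go of the key, which stays down in the socket (value of joint screw between 1.6 and 5.3 rad and contact force between the fingers and key below 0.1 N and z of key_tip in the frame of opener below 0.03 m), for 0.1 s.
3. with the key in it, the screw is turned clockwise to its stop (value of joint screw above 5.4 rad and z of key_tip in the frame of opener below 0.03 m), for 0.1 s.
At the end, for the whole second after the job is handed in: The screw stands within 0.2 rad of its stop (5.4 or more); the key, let go and at rest, stands in the socket within 0.2 rad of upright, its tip within about 7 mm of the socket's bottom (value of joint screw above 5.4 rad and z of key_tip in the frame of opener below 0.026 m and x of key_tip in the frame of opener between -0.012 and 0.012 m and y of key_tip in the frame of opener between -0.03 and 0.03 m and angle between key's own z axis and vertical below 0.2 rad and linear speed of key below 0.02 m/s and contact force between the fingers and key below 0.1 N); the robot touches nothing.
It fails at once if a bystander is shoved more than 40 mm (distance of any of tin_cup, bottle_lock, antler_corkscrew, cork_mallet, wine_bottle, dish from where it was at the start of the episode above 0.04 m).
It also fails if it takes over 72 s, if anything falls off the work surface, if the arm or the gripper's body presses on something with over 40 N, if the wrist force passes 120 N, or if a joint passes its speed limit or range.

## Robot

A 7-joint arm with a two-finger parallel gripper is mounted at the origin on the work surface. World frame = base frame: x ahead of the robot, y to its left, z up, the work surface at z = 0. Lengths are in m, angles in rad, forces in N, time in s.
With the tool pointing down it reaches from about 0.425 to 0.875 m from the base axis. Payload 4.7 kg.
Tool frame: the origin (TCP) lies midway between the tips of the shut fingers; the grasp point (between the pads) lies 19 mm behind it; x points along the fingers, y is the direction in which the jaws open and shut, and the axes are right-handed (so a half turn about x gives the same grasp; the last joint's range is limited). The gripper opens to 87 mm and grips with 3 to 60 N. Pads are 19 mm wide; open, the fingers measure 117 mm over their backs; the gripper's body (75 mm by 190 mm) begins 51 mm behind the grasp point.
Start: joints at [-1.259, 0.321, -0.07, 1.45, 0.023, 1.371, -0.057], TCP at [0.191, 0.621, 0.2] pointing down, gripper open.
Joint ranges: [-2.86, 2.86], [-0.3, 2.09], [-1.38, 1.24], [0.06, 2.45], [-1.56, 4.7], [0.09, 2.05], [-2.69, 2.69]. Speed limits (rad/s): [2.57, 2.57, 3.14, 3.14, 3.14, 3.14, 3.14].

## Interface

Orientations are given as a rotation vector (axis times angle).
In Python, from bench import ctrl gives the robot as it stands. The module is installed in compiled form; this text tells all that it offers.
- The arm moves only by the tool servo_tool, never from a script. Its arguments are lists of equal length, an entry for each row: "dp": the shift along the tool's x, y, z in units of 25 mm (1.0 is 25 mm), a list of three; "yaw": the turn about the tool's x in units of 6 degrees (1.0 is 6 degrees). A call has exactly 5 rows; each row shifts and turns the commanded pose from where the row before left it, along the tool's axes as they then stand; what a row does not reach is not made up. A row lasts 1/10 s, in which the tool goes at most 50 mm and 8.59 degrees, less where a joint would pass 70% of its speed; a pose out of reach is approached as far as the arm can. A call is refused whole if a number of a shift passes 1 or a number of a turn 1, either way. A call with a gripper value outside its range is refused whole. "fingers" is the opening, from 0 (shut) to 1 (fully open), set as the call begins (left out, the last holds). The fingers move at their own pace and stop on an object; "grip_force" is the grip in N (left out, the last holds). Time passes only in rows, so rows that do not move let the fingers close, or fill a call up. It gives the time, the measured TCP pose, the force and the opening at its end, in the units of the state.
- ctrl.get_state(): the state, without advancing time (a new reading comes with each control period).
- ctrl.get_image(name): name is "scene" or "top"; returns (picture, depth): 480x640x3 uint8, red, green, blue; 480x640 float32, m along the optical axis (not along the pixel's ray), 0 where there is no reading.
- ctrl.camera_info(name): a dict with "fx", "fy", "cx", "cy" (pixels), "extrinsics" (4x4, takes a point from world to camera coordinates). Camera axes: x right, y down, z forward; pixel columns grow to the right and rows downward; lengths in m; the calibration is good to about 2 mm. A picture is of the moment at which its call begins. camera_info takes no time and is no camera call.
- ctrl.close_job(): hands the job in, once; it reports no verdict.
Trained networks look in the newest picture that a camera, given by its name, has taken for a name from the list of things; names that differ only in an ending like _2 or _b are one class to them, and where a whole thing is asked for, a point or a joint stands for the part that bears it (a point fixed in the world has none). Each returns a list of dicts, best first, with "score" (0 to 1); they miss things now and then, are a little off and sometimes report something else, mostly with a low value. They report only what shows in the picture. A call takes as long as a camera call. They do not tell look-alikes from the thing itself.
- ctrl.search_frame(camera, label): "extent" ([left, top, right, bottom] in pixels, round what is visible of it).
- ctrl.cut_out(camera, label): "region" (480x640 bool, what is visible of it) and "extent" ([left, top, right, bottom] in pixels, round what is visible of it).
The state is a dict: "time": time; "joint_positions": joint angles; "qd": joint speeds; "joint_torque": joint torques, N m; "position": TCP position; "tool_rot": TCP orientation; "ft_force": force on the tool from outside, world axes, zero at the start; "torque": the same for the moment, N m; "grip_width": opening from 0.0 (shut) to 1.0 (fully open).
Only numpy, scipy, OpenCV 4.12 (cv2) and the standard library are available. Lean on these libraries where they do the work, as an engineer would, in place of code of your own. Each camera call takes 0.05 s, during which the arm holds its last target.

## Working session

There is one attempt and no reset: what is moved stays moved. The work goes in short steps, Python scripts to look and compute and a tool call to move; the robot and the scene stay as the last step left them, time stands still between calls to the robot, and variables do not carry over. Pictures are saved under pics/ and viewed, and the job is handed in when it is done.

Besides the shell and the picture viewer there is one more tool, called after "Request:" as name(argument=value, ...), one argument or row to a line, values as JSON. servo_tool: Moves the arm, as the interface text tells. Its arguments: {"type":"object","properties":{"dp":{"type":"array","items":{"type":"array","items":{"type":"number"}}},"yaw":{"type":"array","items":{"type":"number"}},"fingers":{"type":"number"},"grip_force":{"type":"number"}},"required":["dp","yaw"]}

```bash
mkdir -p pics; cat > h.py <<'E'
from bench import ctrl
import numpy as np, cv2
def snap(n,f):
    p,d=ctrl.get_image(n); cv2.imwrite(f'pics/{f}.png',p[:,:,::-1]); np.savez(f'pics/{f}.npz',p=p,d=d); return p,d
def world(n,u,v,z):
    c=ctrl.camera_info(n);X=np.array([(u-c['cx'])/c['fx']*z,(v-c['cy'])/c['fy']*z,z,1.0]) if np.isscalar(u) else np.stack([(u-c['cx'])/c['fx']*z,(v-c['cy'])/c['fy']*z,z,np.ones_like(z)])
    return (np.linalg.inv(c['extrinsics'])@X)[:3]
E
python3 - <<'E'
from h import *
s=ctrl.get_state();print({k:np.round(v,3) for k,v in s.items()})
for n in('top','scene'):
    snap(n,n+'0');c=ctrl.camera_info(n);print(c['fx'],np.round(np.linalg.inv(c['extrinsics']),3).tolist())
    for l in('key','opener','stand','screw','tin_cup','bottle_lock','wine_bottle','dish','cork_mallet','antler_corkscrew'):
        print(n,l,[(round(r['score'],2),np.round(r['extent']).astype(int).tolist()) for r in ctrl.search_frame(n,l)])
E
```

```text
{'time': np.float64(0.0), 'joint_positions': array([-1.259,  0.322, -0.07 ,  1.452,  0.023,  1.371, -0.057]), 'qd': array([-0.001, -0.   , -0.001, -0.002, -0.   ,  0.001, -0.001]), 'joint_torque': array([-0.0000e+00, -4.9128e+01, -4.0400e-01, -3.1253e+01, -6.4000e-02,
        4.4000e-02,  0.0000e+00]), 'position': array([0.191, 0.621, 0.198]), 'tool_rot': array([ 0.232,  1.558, -0.235]), 'ft_force': array([ 0.506,  0.206, -0.183]), 'torque': array([ 0.042, -0.034,  0.02 ]), 'grip_width': np.float64(1.0)}
451.3874683722914 [[-0.025, -0.981, 0.191, 0.368], [-0.999, 0.031, 0.032, -0.028], [-0.038, -0.19, -0.981, 1.089], [0.0, 0.0, 0.0, 1.0]]
top key [(0.88, [213, 206, 236, 232]), (0.8, [229, 307, 254, 325]), (0.76, [205, 256, 229, 275]), (0.67, [157, 270, 186, 289])]
top opener [(0.82, [333, 40, 456, 286])]
top stand [(0.72, [200, 244, 250, 294])]
top screw []
top tin_cup [(0.71, [283, 263, 317, 325]), (0.59, [258, 169, 290, 203])]
top bottle_lock [(0.65, [128, 194, 174, 241]), (0.58, [185, 187, 208, 211])]
top wine_bottle [(0.89, [464, 149, 535, 216])]
top dish [(0.87, [132, 193, 174, 
[... 233 characters left out ...]
 -0.83, 1.069], [0.0, 0.0, 0.0, 1.0]]
scene key [(0.92, [394, 246, 415, 273]), (0.91, [370, 286, 390, 321]), (0.8, [394, 208, 414, 248]), (0.64, [442, 262, 467, 296])]
scene opener [(0.83, [84, 188, 305, 277]), (0.4, [396, 248, 415, 272])]
scene stand [(0.88, [374, 250, 428, 302])]
scene screw [(0.59, [257, 217, 270, 228])]
scene tin_cup [(0.9, [295, 292, 329, 338]), (0.66, [115, 143, 174, 236]), (0.3, [158, 142, 207, 189])]
scene bottle_lock [(0.83, [388, 339, 411, 368])]
scene wine_bottle [(0.59, [117, 143, 172, 237]), (0.37, [84, 190, 302, 277])]
scene dish [(0.79, [429, 337, 477, 386])]
scene cork_mallet [(0.79, [154, 142, 207, 188])]
scene antler_corkscrew [(0.61, [323, 210, 375, 249])]
```

View pics/top0.png

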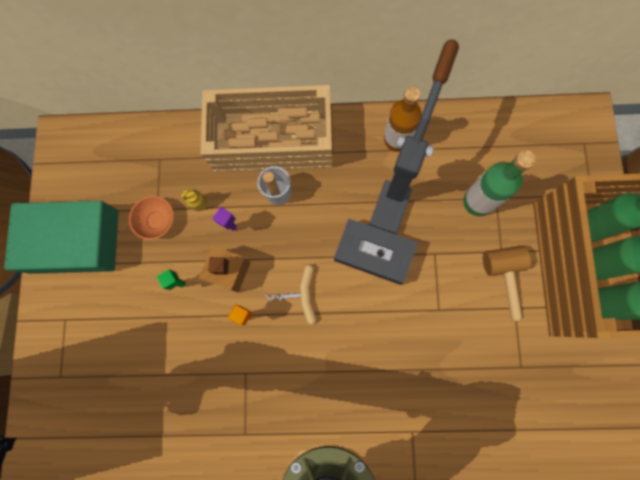

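View pics/scene0.png

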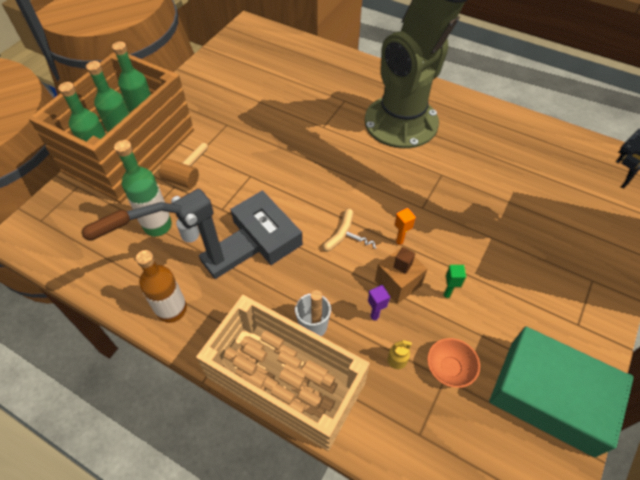

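```bash
python3 - <<'E'
import cv2,numpy as np
a=cv2.imread('pics/top0.png');b=cv2.imread('pics/scene0.png')
o=np.zeros((600,800,3),np.uint8)
def put(im,x0,y0,x1,y1,ox,oy,w,h): o[oy:oy+h,ox:ox+w]=cv2.resize(im[y0:y1,x0:x1],(w,h),interpolation=cv2.INTER_CUBIC)
put(a,140,190,270,340,0,0,400,300);put(b,350,190,490,330,400,0,400,300)
put(a,320,150,470,290,0,300,400,300);put(b,190,170,320,290,400,300,400,300)
cv2.imwrite('pics/crop0.png',o)
E
```

```text
(no output)
```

View pics/crop0.png

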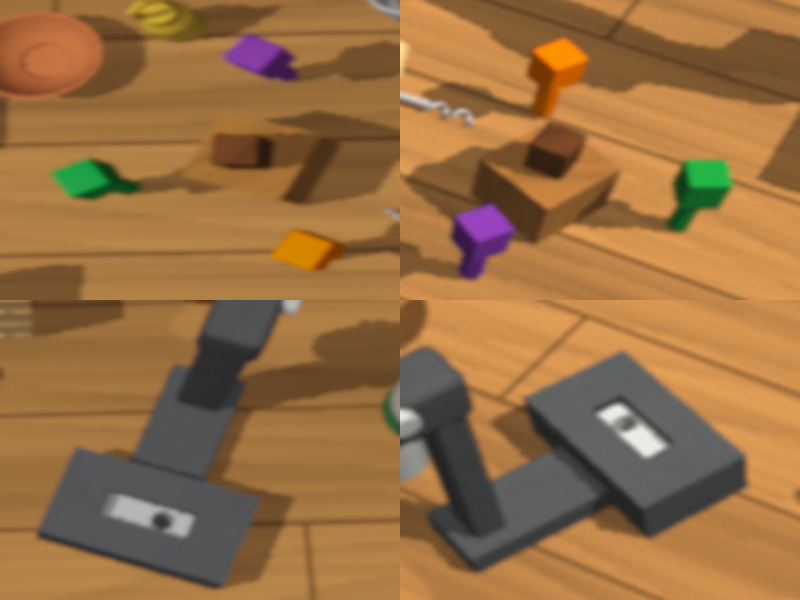

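Candidates in the top picture: brown handle in the wooden stand at (218,265), purple at (224,218), green at (169,280) and orange at (239,315). I choose the brown one in the stand, as the crop confirms. The dark socket shows in the slot at about (380,252) top and (264,222) scene.

```bash
cat > m.py <<'E'
from h import *
from scipy.spatial.transform import Rotation as R
def cloud(n,f):
    z=np.load(f'pics/{f}.npz');d=z['d'].astype(float);p=z['p'];v,u=np.mgrid[:480,:640]
    W=world(n,u.ravel(),v.ravel(),d.ravel()).T; W[d.ravel()<=0]=np.nan
    return W.reshape(480,640,3),p
E
python3 - <<'E'
from m import *
print(np.round(R.from_rotvec(ctrl.get_state()['tool_rot']).as_matrix(),3))
def rect(P):
    r=cv2.minAreaRect((P[:,:2]*1000).astype(np.float32));return np.round(r[0],1),np.round(r[1],1),round(r[2],1),len(P)
for n in('top','scene'):
    W,p=cloud(n,n+'0')
    def sel(box,z0,z1):
        q=W[box[1]:box[3],box[0]:box[2]].reshape(-1,3);return q[(q[:,2]>z0)&(q[:,2]<z1)]
    bx=dict(top=((330,210,425,290),(200,240,255,300)),scene=((225,185,310,265),(370,240,435,305)))[n]
    q=sel(bx[0],.05,.064);print(n,'block',rect(q),np.median(q[:,2]))
    if len(q):
        q2=sel(bx[0],.0,.2);print(np.histogram(q2[:,2],np.arange(0,.07,.005)))
    q=sel(bx[1],.12,.14);print('handle',rect(q),np.median(q[:,2]))
    q=sel(bx[1],.074,.086);print('stand',rect(q),np.median(q[:,2]))
    for (u,v) in dict(top=[(380,252),(224,218),(169,280),(239,315),(271,180)],scene=[(264,222)])[n]: print(u,v,np.round(W[v,u],3))
E
```

```text
[[ 0.     0.293  0.956]
 [ 0.     0.956 -0.293]
 [-1.     0.     0.   ]]
top block (array([ 543.8, -126.7]), array([170.1, 101.4]), 68.1, 2804) 0.0574980575454368
(array([2136,   69,   26,   44,   39,  288,  375,   36,  121,  233,  290,
       2251,  267,    0]), array([0.   , 0.005, 0.01 , 0.015, 0.02 , 0.025, 0.03 , 0.035, 0.04 ,
       0.045, 0.05 , 0.055, 0.06 , 0.065, 0.07 ]))
handle (array([509.7, 225.5]), array([34.9, 33.4]), 89.4, 253) 0.12810418970991555
stand (array([510.5, 225.8]), array([81.1, 80.1]), 67.7, 897) 0.08042450185960792
380 252 [ 0.543 -0.14   0.023]
224 218 [0.615 0.213 0.117]
169 280 [0.48  0.333 0.116]
239 315 [0.401 0.178 0.116]
271 180 [0.693 0.104 0.14 ]
scene block (array([ 544.1, -124.1]), array([175.3, 102.8]), 68.1, 2106) 0.058277127811559915
(array([2129,  246,   73,   98,   93,  298,  565,  113,  111,  233,  183,
       1506,  423,    1]), array([0.   , 0.005, 0.01 , 0.015, 0.02 , 0.025, 0.03 , 0.035, 0.04 ,
       0.045, 0.05 , 0.055, 0.06 , 0.065, 0.07 ]))
handle (array([567.9, 225. ]), array([ 35.5, 147.3]), 85.5, 281) 0.12802350454017808
stand (array([547.7, 212.3]), array([ 82.2, 163.5]), 66.9, 782) 0.08104204427398254
264 222 [ 0.53  -0.141  0.021]
```

```bash
cat >> m.py <<'E'
OC=np.array([.544,-.1258]);OY=np.deg2rad(-21.9)
def rectify(n,f,z,c=OC,yaw=OY,hx=.03,hy=.05,s=5000):
    p=np.load(f'pics/{f}.npz')['p'];C=ctrl.camera_info(n)
    Y,X=np.mgrid[-hx:hx:1/s,-hy:hy:1/s]  # rows: +x up ; cols: +y left
    x=-Y;y=-X
    wx=c[0]+np.cos(yaw)*x-np.sin(yaw)*y;wy=c[1]+np.sin(yaw)*x+np.cos(yaw)*y
    q=np.einsum('ij,jhw->ihw',C['extrinsics'],np.stack([wx,wy,0*wx+z,0*wx+1]))
    u=q[0]/q[2]*C['fx']+C['cx'];v=q[1]/q[2]*C['fy']+C['cy']
    return cv2.remap(p,u.astype(np.float32),v.astype(np.float32),cv2.INTER_CUBIC)[:,:,::-1]
E
python3 - <<'E'
from m import *
o=[]
for n in('top','scene'):
    im=np.ascontiguousarray(rectify(n,n+'0',.045))
    for k in range(0,im.shape[1],50): cv2.line(im,(k,0),(k,6 if k%250 else 25),(0,255,0),1)
    cv2.line(im,(0,150),(20,150),(0,255,0),1)
    o.append(im)
cv2.imwrite('pics/rect.png',np.vstack(o)); print(o[0].shape)
g=[cv2.cvtColor(i,cv2.COLOR_BGR2GRAY)[130:170].mean(0) for i in o]
for i in g: print(i[::10].astype(int).tolist())
E
```

```text
(300, 500, 3)
[87, 86, 86, 84, 86, 96, 109, 120, 129, 143, 161, 174, 180, 181, 181, 181, 181, 181, 181, 182, 181, 181, 181, 181, 181, 178, 167, 142, 106, 75, 60, 58, 59, 64, 73, 94, 125, 154, 172, 178, 180, 180, 178, 168, 146, 114, 91, 84, 84, 84]
[97, 98, 99, 98, 97, 97, 96, 101, 122, 157, 197, 223, 232, 233, 233, 233, 233, 233, 234, 233, 233, 233, 233, 234, 233, 231, 216, 183, 142, 112, 101, 106, 117, 127, 137, 151, 175, 203, 223, 231, 233, 233, 229, 213, 175, 128, 88, 74, 78, 88]
```

View pics/rect.png

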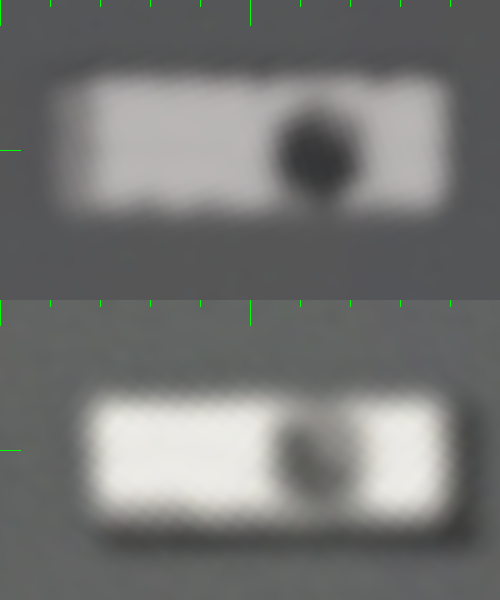

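Request:
servo_tool(
  dp=[
    [0,-0.57,0.84],
    [0,-0.57,0.84],
    [0,-0.57,0.84],
    [0,-0.57,0.84],
    [0,-0.57,0.84],
  ],
  yaw=[0,0,0,0,0],
  fingers=1.0,
  grip_force=30,
)

```text
time: 1.6
position: [0.2708, 0.5217, 0.1996]
tool_rot: [0.234, 1.558, -0.233]
ft_force: [0.1, -0.2, -0.1]
grip_width: 1.002
```

Request:
servo_tool(
  dp=[
    [0,-0.57,0.84],
    [0,-0.57,0.84],
    [0,-0.57,0.84],
    [0,-0.57,0.84],
    [0,-0.57,0.84],
  ],
  yaw=[0,0,0,0,0],
)

```text
time: 2.1
position: [0.3503, 0.4228, 0.1998]
tool_rot: [0.234, 1.558, -0.233]
ft_force: [0.2, -0.2, -0.0]
grip_width: 0.999
```

Request:
servo_tool(
  dp=[
    [0,-0.57,0.84],
    [0,-0.57,0.84],
    [0,-0.57,0.84],
    [0,-0.57,0.84],
    [0,-0.57,0.84],
  ],
  yaw=[0,0,0,0,0],
)

```text
time: 2.6
position: [0.4298, 0.3238, 0.1998]
tool_rot: [0.234, 1.558, -0.233]
ft_force: [-0.2, 0.2, -0.1]
grip_width: 1.0
```

```bash
cat >> m.py <<'E'
def st():
    s=ctrl.get_state();M=R.from_rotvec(s['tool_rot']).as_matrix()
    print('t',round(float(s['time']),2),'p',np.round(s['position'],4),'jawang',round(np.rad2deg(np.arctan2(M[1,1],M[0,1])),2),'down',np.round(M[:,0],3),'q',np.round(s['joint_positions'],2),'F',np.round(s['ft_force'],1),'T',np.round(s['torque'],2),'w',round(float(s['grip_width']),3))
    return s,M
def to(x,y,z=None):
    s,M=st();d=np.array([x,y,s['position'][2] if z is None else z])-s['position'];print('units',np.round(M.T@d/.025,2))
E
python3 - <<'E'
from m import *
to(.5097,.2255)
E
```

```text
t 2.6 p [0.4298 0.3238 0.1998] jawang 72.94 down [ 0.  0. -1.] q [-0.86  0.08  0.17  1.74 -0.01  1.33  0.59] F [-0.2  0.2 -0.1] T [ 0.   -0.02 -0.01] w 1.0
units [-0.   -2.82  4.21]
```

Request:
servo_tool(
  dp=[
    [0,-0.56,0.84],
    [0,-0.56,0.84],
    [0,-0.56,0.84],
    [0,-0.56,0.84],
    [0,-0.56,0.84],
  ],
  yaw=[0,0,0,0,0],
)

```text
time: 3.1
position: [0.5096, 0.2261, 0.1998]
tool_rot: [0.234, 1.558, -0.233]
ft_force: [0.4, -0.4, -0.1]
grip_width: 0.999
```

Request:
servo_tool(
  dp=[
    [0,0,0],
    [0,0,0],
    [0,0,0],
    [0.5,0,0],
    [0.5,0,0],
  ],
  yaw=[-0.9,-0.9,-0.95,0,0],
)

```text
time: 3.6
position: [0.509, 0.227, 0.1738]
tool_rot: [0.01, 1.57, -0.009]
ft_force: [0.4, 0.1, -0.1]
grip_width: 1.002
```

```bash
python3 - <<'E'
from m import *
to(.5097,.2255,.090)
E
```

```text
t 3.6 p [0.509  0.227  0.1738] jawang 89.31 down [ 0.  0. -1.] q [-0.71  0.14  0.26  1.73 -0.04  1.28  1.12] F [ 0.4  0.1 -0.1] T [ 0.   -0.03 -0.01] w 1.002
units [ 3.35 -0.06  0.03]
```

Request:
servo_tool(
  dp=[
    [0.75,-0.06,0.03],
    [0.75,0,0],
    [0.75,0,0],
    [0.7,0,0],
    [0.4,0,0],
  ],
  yaw=[0,0,0,0,0],
)

```text
time: 4.1
position: [0.5082, 0.2247, 0.088]
tool_rot: [0.007, 1.574, -0.01]
ft_force: [-1.0, -0.2, -0.4]
grip_width: 1.002
```

Request:
servo_tool(
  dp=[
    [0,0,0],
    [0,0,0],
    [0,0,0],
    [0,0,0],
    [0,0,0],
  ],
  yaw=[0,0,0,0,0],
  fingers=0,
  grip_force=30,
)

```text
time: 4.6
position: [0.5101, 0.2256, 0.0915]
tool_rot: [0.008, 1.57, -0.007]
ft_force: [-0.6, -0.5, 0.6]
grip_width: 0.627
```

Request:
servo_tool(
  dp=[
    [0,0,0],
    [0,0,0],
    [-0.1,0,0],
    [-0.2,0,0],
    [-0.4,0,0],
  ],
  yaw=[0,0,0,0,0],
)

```text
time: 5.1
position: [0.5088, 0.2248, 0.1077]
tool_rot: [0.007, 1.573, -0.009]
ft_force: [0.3, 0.7, -2.9]
grip_width: 0.391
```

```bash
python3 - <<'E'
from m import *
st()
E
```

```text
t 5.1 p [0.5088 0.2248 0.1077] jawang 89.43 down [-0.002 -0.002 -1.   ] q [-0.7   0.19  0.26  1.81 -0.05  1.15  1.14] F [ 0.3  0.7 -2.9] T [-0.02  0.04  0.03] w 0.391
```

Request:
servo_tool(
  dp=[
    [-0.75,0,0],
    [-0.75,0,0],
    [-0.75,0,0],
    [-0.75,0,0],
    [-0.75,0,0],
  ],
  yaw=[0,0,0,0,0],
)

```text
time: 5.6
position: [0.5097, 0.2251, 0.2034]
tool_rot: [0.008, 1.571, -0.008]
ft_force: [-0.1, 0.7, -2.6]
grip_width: 0.387
```

```bash
python3 - <<'E'
from m import *
to(.5389,-.1384)
snap('scene','s1');snap('top','t1')
a=cv2.imread('pics/s1.png');b=cv2.imread('pics/t1.png')
cv2.imwrite('pics/c1.png',np.hstack([cv2.resize(a[130:330,330:480],(390,520),interpolation=cv2.INTER_CUBIC),cv2.resize(b[180:330,170:285],(390,520),interpolation=cv2.INTER_CUBIC)]))
E
```

```text
t 5.6 p [0.5097 0.2251 0.2034] jawang 89.42 down [ 0.  0. -1.] q [-0.71  0.12  0.27  1.69 -0.03  1.34  1.12] F [-0.1  0.7 -2.6] T [ 0.02  0.01 -0.03] w 0.387
units [ -0.   -14.53   1.31]
```

View pics/c1.png

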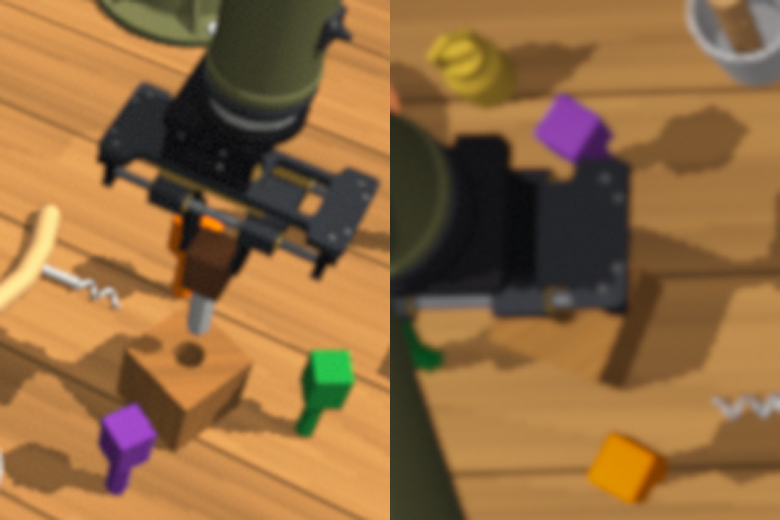

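The key hangs upright in the jaws, clear of the stand hole (crop left, shank at about (200,310)).

Request:
servo_tool(
  dp=[
    [0,-0.97,0.09],
    [0,-0.97,0.09],
    [0,-0.97,0.09],
    [0,-0.97,0.09],
    [0,-0.97,0.09],
  ],
  yaw=[0,0,0,0,0],
)

```text
time: 6.2
position: [0.5192, 0.1028, 0.2011]
tool_rot: [0.007, 1.572, -0.008]
ft_force: [0.5, 1.1, -2.4]
grip_width: 0.388
```

Request:
servo_tool(
  dp=[
    [0,-0.97,0.09],
    [0,-0.97,0.09],
    [0,-0.97,0.09],
    [0,-0.97,0.09],
    [0,-0.97,0.09],
  ],
  yaw=[0,0,0,0,0],
)

```text
time: 6.7
position: [0.5292, -0.0184, 0.2011]
tool_rot: [0.008, 1.572, -0.008]
ft_force: [0.6, 1.0, -3.0]
grip_width: 0.391
```

Request:
servo_tool(
  dp=[
    [0,-0.97,0.09],
    [0,-0.97,0.09],
    [0,-0.97,0.09],
    [0,-0.97,0.09],
    [0,-0.8,0.09],
  ],
  yaw=[0,0,0,0,0],
)

```text
time: 7.2
position: [0.5392, -0.1361, 0.2012]
tool_rot: [0.008, 1.572, -0.009]
ft_force: [-0.3, -0.5, -3.3]
grip_width: 0.389
```

Request:
servo_tool(
  dp=[
    [0.3,0,0],
    [0.3,0,0],
    [0.3,0,0],
    [0,0,0],
    [0,0,0],
  ],
  yaw=[0,0,0,0,0],
)

```text
time: 7.7
position: [0.5398, -0.1334, 0.1791]
tool_rot: [0.007, 1.572, -0.006]
ft_force: [0.2, -0.3, -2.7]
grip_width: 0.39
```

```bash
python3 - <<'E'
from m import *
to(.5389,-.1384)
snap('scene','s2');snap('top','t2')
a=cv2.imread('pics/s2.png');b=cv2.imread('pics/t2.png')
cv2.imwrite('pics/c2.png',np.hstack([cv2.resize(a[130:270,200:330],(483,520),interpolation=cv2.INTER_CUBIC),cv2.resize(b[150:300,320:405],(295,520),interpolation=cv2.INTER_CUBIC)]))
E
```

```text
t 7.7 p [ 0.5398 -0.1334  0.1791] jawang 89.52 down [-0.001  0.    -1.   ] q [-0.32  0.14  0.57  1.73 -0.08  1.29  1.83] F [ 0.2 -0.3 -2.7] T [ 0.04 -0.02 -0.03] w 0.39
units [-0.   -0.2  -0.03]
```

View pics/c2.png

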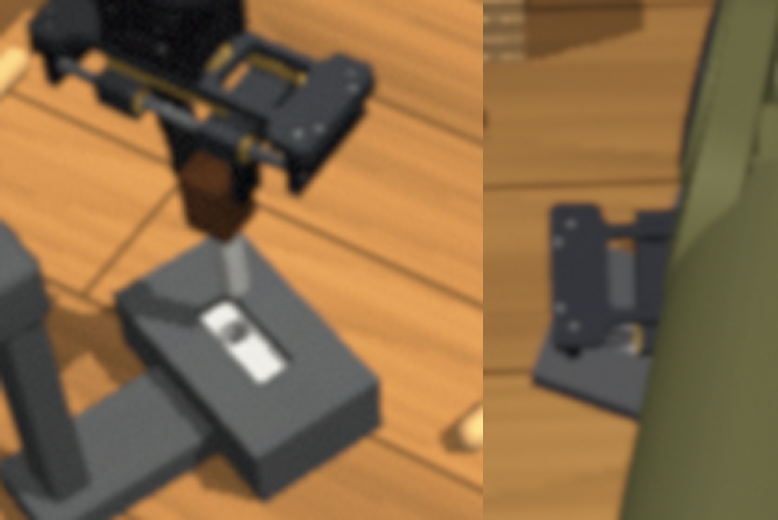

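```bash
python3 - <<'E'
from m import *
C=ctrl.camera_info('scene')
def pr(P):
    q=C['extrinsics']@np.r_[P,1];return np.round([q[0]/q[2]*C['fx']+C['cx'],q[1]/q[2]*C['fy']+C['cy']],1)
p=ctrl.get_state()['position'];print('tip',pr([p[0],p[1],p[2]-.0805]),'socket',pr([.5389,-.1384,.045]),'aim',pr([p[0],p[1],.045]))
for a in(0,90,180,270):
    print([ (pr([p[0]+.006*np.cos(np.deg2rad(a)),p[1]+.006*np.sin(np.deg2rad(a)),p[2]-.0805]))])
a=cv2.imread('pics/s2.png');cv2.imwrite('pics/c3.png',cv2.resize(a[185:235,245:295],(600,600),interpolation=cv2.INTER_CUBIC))
E
```

```text
tip [261.5 207. ] socket [262.2 219.3] aim [263.5 220.4]
[array([260.1, 208.7])]
[array([263.6, 208. ])]
[array([262.8, 205.3])]
[array([259.4, 206. ])]
```

View pics/c3.png

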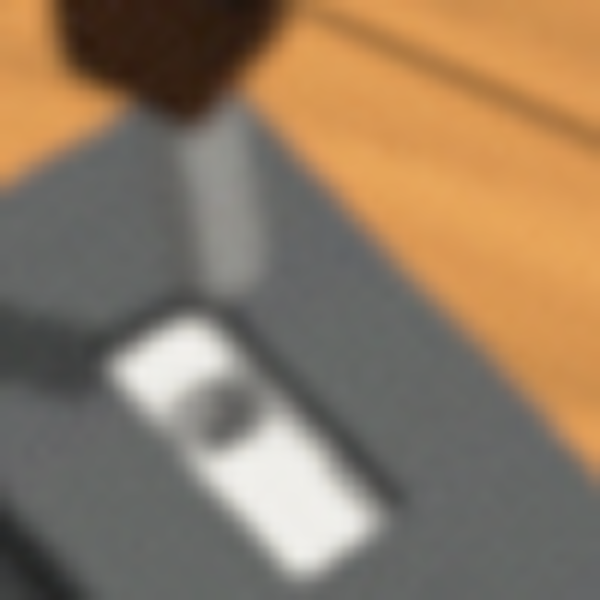

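Request:
servo_tool(
  dp=[
    [0.3,-0.2,-0.03],
    [0.5,0,0],
    [0.5,0,0],
    [0.4,0,0],
    [0.1,0,0],
  ],
  yaw=[0,0,0,0,0],
)

```text
time: 8.3
position: [0.5378, -0.139, 0.1324]
tool_rot: [0.008, 1.574, -0.007]
ft_force: [0.0, -0.7, -2.9]
grip_width: 0.39
```

Request:
servo_tool(
  dp=[
    [0.1,0,0],
    [0.1,0,0],
    [0.1,0,0],
    [0.1,0,0],
    [0,0,0],
  ],
  yaw=[0,0,0,0,0],
)

```text
time: 8.8
position: [0.5391, -0.1394, 0.1244]
tool_rot: [0.008, 1.571, -0.008]
ft_force: [-0.8, -0.1, -2.6]
grip_width: 0.39
```

```bash
python3 - <<'E'
from m import *
to(.5389,-.1384)
E
```

```text
t 8.8 p [ 0.5391 -0.1394  0.1244] jawang 89.44 down [-0.  0. -1.] q [-0.3   0.19  0.57  1.8  -0.11  1.18  1.86] F [-0.8 -0.1 -2.6] T [-0.01  0.08  0.06] w 0.39
units [ 0.    0.04 -0.01]
```

Request:
servo_tool(
  dp=[
    [0.06,0,0],
    [0.06,0,0],
    [0.06,0,0],
    [0,0,0],
    [0,0,0],
  ],
  yaw=[0,0,0,0,0],
)

```text
time: 9.3
position: [0.5391, -0.1399, 0.1201]
tool_rot: [0.008, 1.571, -0.008]
ft_force: [-0.4, -0.2, -2.4]
grip_width: 0.391
```

```bash
python3 - <<'E'
from m import *
to(.5389,-.1384)
E
```

```text
t 9.3 p [ 0.5391 -0.1399  0.1201] jawang 89.42 down [ 0.    -0.001 -1.   ] q [-0.3   0.19  0.57  1.81 -0.11  1.17  1.86] F [-0.4 -0.2 -2.4] T [-0.49  0.15 -0.03] w 0.391
units [-0.    0.06 -0.01]
```

Request:
servo_tool(
  dp=[
    [0.06,0,0],
    [0.06,0,0],
    [0.06,0,0],
    [0,0,0],
    [0,0,0],
  ],
  yaw=[0,0,0,0,0],
)

```text
time: 9.8
position: [0.539, -0.14, 0.1153]
tool_rot: [0.007, 1.571, -0.008]
ft_force: [-0.5, -3.6, -2.1]
grip_width: 0.389
```

```bash
python3 - <<'E'
from m import *
to(.5389,-.1384)
E
```

```text
t 9.8 p [ 0.539  -0.14    0.1153] jawang 89.43 down [-0.    -0.001 -1.   ] q [-0.3   0.2   0.57  1.81 -0.11  1.17  1.86] F [-0.5 -3.6 -2.1] T [-1.02  0.15 -0.02] w 0.389
units [-0.    0.06 -0.  ]
```

Request:
servo_tool(
  dp=[
    [0,-0.06,0],
    [0,0,0],
    [0.05,0,0],
    [0.05,0,0],
    [0,0,0],
  ],
  yaw=[0,0,0,0,0],
)

```text
time: 10.3
position: [0.539, -0.1405, 0.1128]
tool_rot: [0.008, 1.571, -0.007]
ft_force: [-0.9, -1.4, -2.0]
grip_width: 0.39
```

```bash
python3 - <<'E'
from m import *
to(.5389,-.1384)
E
```

```text
t 10.3 p [ 0.539  -0.1405  0.1128] jawang 89.45 down [-0.  0. -1.] q [-0.3   0.2   0.57  1.81 -0.12  1.16  1.87] F [-0.9 -1.4 -2. ] T [-0.38  0.26  0.03] w 0.39
units [ 0.    0.08 -0.01]
```

Request:
servo_tool(
  dp=[
    [0.1,-0.03,0],
    [0.1,0,0],
    [0.1,0,0],
    [0.1,0,0],
    [0,0,0],
  ],
  yaw=[0,0,0,0,0],
)

```text
time: 10.8
position: [0.5388, -0.141, 0.1024]
tool_rot: [0.008, 1.572, -0.007]
ft_force: [-1.3, 0.5, -3.6]
grip_width: 0.389
```

```bash
python3 - <<'E'
from m import *
to(.5389,-.1384)
E
```

```text
t 10.8 p [ 0.5388 -0.141   0.1024] jawang 89.45 down [-0.001  0.001 -1.   ] q [-0.29  0.21  0.57  1.82 -0.13  1.14  1.88] F [-1.3  0.5 -3.6] T [0.33 0.27 0.01] w 0.389
units [0.  0.1 0. ]
```

Request:
servo_tool(
  dp=[
    [0.05,0.01,0],
    [0.05,0,0],
    [0.04,0,0],
    [0,0,0],
    [0,0,0],
  ],
  yaw=[0,0,0,0,0],
)

```text
time: 11.3
position: [0.5394, -0.1411, 0.1001]
tool_rot: [0.008, 1.57, -0.007]
ft_force: [-2.3, 2.0, 3.8]
grip_width: 0.391
```

```bash
python3 - <<'E'
from m import *
to(.5389,-.1384)
E
```

```text
t 11.3 p [ 0.5394 -0.1411  0.1001] jawang 89.45 down [ 0.001  0.001 -1.   ] q [-0.29  0.21  0.57  1.83 -0.13  1.14  1.88] F [-2.3  2.   3.8] T [0.78 0.72 0.02] w 0.391
units [ 0.    0.11 -0.02]
```

Request:
servo_tool(
  dp=[
    [-0.02,0.02,-0.02],
    [0,0,0],
    [0,0,0],
    [0,0,0],
    [0,0,0],
  ],
  yaw=[0,0.6,1,1,1],
)

```text
time: 11.8
position: [0.5387, -0.1402, 0.1001]
tool_rot: [0.307, 1.549, -0.306]
ft_force: [-3.4, 2.7, 2.4]
grip_width: 0.388
```

```bash
python3 - <<'E'
from m import *
st()
E
```

```text
t 11.8 p [ 0.5387 -0.1402  0.1001] jawang 67.64 down [ 0.     0.001 -1.   ] q [-0.34  0.22  0.61  1.83 -0.14  1.14  1.51] F [-3.4  2.7  2.4] T [0.91 0.68 0.14] w 0.388
```

Request:
servo_tool(
  dp=[
    [0,0.01,-0.04],
    [0,0,0],
    [0,0,0],
    [0,0,0],
    [0,0,0],
  ],
  yaw=[1,1,1,1,1],
)

```text
time: 12.3
position: [0.5381, -0.1392, 0.1001]
tool_rot: [0.714, 1.451, -0.712]
ft_force: [-2.9, 3.1, 1.9]
grip_width: 0.389
```

```bash
python3 - <<'E'
from m import *
st()
E
```

```text
t 12.3 p [ 0.5381 -0.1392  0.1001] jawang 37.65 down [ 0.     0.001 -1.   ] q [-0.39  0.22  0.68  1.83 -0.16  1.14  1.  ] F [-2.9  3.1  1.9] T [0.97 0.46 0.15] w 0.389
```

Request:
servo_tool(
  dp=[
    [0,-0.01,-0.04],
    [0,0,0],
    [0,0,0],
    [0,0,0],
    [0,0,0],
  ],
  yaw=[1,1,1,1,1],
)

```text
time: 12.8
position: [0.538, -0.1382, 0.1002]
tool_rot: [1.112, 1.269, -1.108]
ft_force: [-0.4, 3.9, 0.9]
grip_width: 0.389
```

```bash
python3 - <<'E'
from m import *
st()
E
```

```text
t 12.8 p [ 0.538  -0.1382  0.1002] jawang 7.67 down [ 0.002  0.001 -1.   ] q [-0.45  0.23  0.75  1.84 -0.17  1.14  0.49] F [-0.4  3.9  0.9] T [1.08 0.07 0.15] w 0.389
```

Request:
servo_tool(
  dp=[
    [0,0,-0.05],
    [0,0,0],
    [0,0,0],
    [0,0,0],
    [0,0,0],
  ],
  yaw=[1,1,1,1,1],
)

```text
time: 13.3
position: [0.5383, -0.137, 0.1002]
tool_rot: [1.493, 0.998, -1.487]
ft_force: [0.9, 3.6, 0.7]
grip_width: 0.389
```

```bash
python3 - <<'E'
from m import *
st()
E
```

```text
t 13.3 p [ 0.5383 -0.137   0.1002] jawang -22.33 down [ 0.003  0.001 -1.   ] q [-0.52  0.24  0.83  1.84 -0.2   1.14 -0.02] F [0.9 3.6 0.7] T [ 1.   -0.17  0.18] w 0.389
```

Request:
servo_tool(
  dp=[
    [0,-0.01,-0.04],
    [0,0,0],
    [0,0,0],
    [0,0,0],
    [0,0,0],
  ],
  yaw=[1,1,1,1,1],
)

```text
time: 13.8
position: [0.539, -0.1363, 0.1003]
tool_rot: [1.846, 0.628, -1.839]
ft_force: [2.0, 3.8, -2.3]
grip_width: 0.392
```

```bash
python3 - <<'E'
from m import *
st()
E
```

```text
t 13.8 p [ 0.539  -0.1363  0.1003] jawang -52.33 down [ 0.004  0.001 -1.   ] q [-0.59  0.26  0.91  1.84 -0.23  1.14 -0.52] F [ 2.   3.8 -2.3] T [ 0.91 -0.55  0.21] w 0.392
```

Request:
servo_tool(
  dp=[
    [0.01,-0.02,-0.04],
    [0,0,0],
    [0,0,0],
    [0,0,0],
    [0,0,0],
  ],
  yaw=[1,1,1,1,1],
)

```text
time: 14.3
position: [0.5401, -0.1358, 0.1003]
tool_rot: [2.158, 0.143, -2.146]
ft_force: [3.9, 3.5, -2.1]
grip_width: 0.388
```

```bash
python3 - <<'E'
from m import *
st()
E
```

```text
t 14.3 p [ 0.5401 -0.1358  0.1003] jawang -82.34 down [ 0.005 -0.    -1.   ] q [-0.66  0.29  1.    1.84 -0.27  1.15 -1.  ] F [ 3.9  3.5 -2.1] T [ 0.68 -0.78  0.1 ] w 0.388
```

Request:
servo_tool(
  dp=[
    [0,-0.02,-0.03],
    [0,0,0],
    [0,0,0],
    [0,0,0],
    [0,0,0],
  ],
  yaw=[0,0,0,0,0],
)

```text
time: 14.8
position: [0.5391, -0.1361, 0.1003]
tool_rot: [2.152, 0.147, -2.148]
ft_force: [4.8, 1.3, 0.5]
grip_width: 0.387
```

Request:
servo_tool(
  dp=[
    [0,0,0],
    [0,0,0],
    [0,0,0],
    [0,0,0],
    [0,0,0],
  ],
  yaw=[0,0,0,0,0],
  fingers=1.0,
)

```text
time: 15.3
position: [0.5376, -0.1359, 0.0996]
tool_rot: [2.15, 0.147, -2.152]
ft_force: [0.3, 0.0, 1.0]
grip_width: 0.757
```

```bash
python3 - <<'E'
from m import *
to(.5397,-.1382)
snap('scene','s4')
a=cv2.imread('pics/s4.png');cv2.imwrite('pics/c4.png',cv2.resize(a[130:270,190:330],(560,560),interpolation=cv2.INTER_CUBIC))
E
```

```text
t 15.3 p [ 0.5376 -0.1359  0.0996] jawang -82.17 down [-0.001  0.    -1.   ] q [-0.66  0.29  1.    1.84 -0.27  1.15 -1.  ] F [0.3 0.  1. ] T [-0.06  0.17 -0.05] w 0.757
units [-0.    0.1  -0.07]
```

View pics/c4.png

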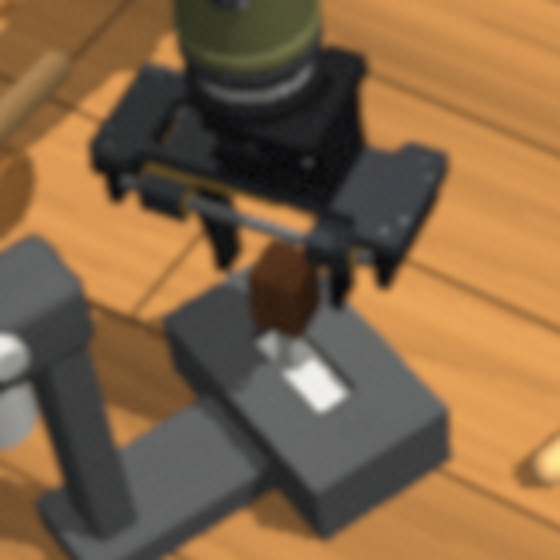

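The key stands in the socket on its own at crop (285,300), with the fingers open on both sides.

Request:
servo_tool(
  dp=[
    [0,0.1,-0.07],
    [0,0,0],
    [0,0,0],
    [0,0,0],
    [0,0,0],
  ],
  yaw=[0,-1,-1,-1,-1],
)

```text
time: 15.85
position: [0.5403, -0.1382, 0.0998]
tool_rot: [1.904, 0.547, -1.904]
ft_force: [-0.5, -0.4, -0.2]
grip_width: 0.996
```

Request:
servo_tool(
  dp=[
    [0,0,0],
    [0,0,0],
    [0,0,0],
    [0,0,0],
    [0,0,0],
  ],
  yaw=[-1,-1,-1,-1,-1],
)

```text
time: 16.35
position: [0.5403, -0.1383, 0.0998]
tool_rot: [1.558, 0.938, -1.558]
ft_force: [0.0, -0.4, -0.1]
grip_width: 1.005
```

Request:
servo_tool(
  dp=[
    [0,0,0],
    [0,0,0],
    [0,0,0],
    [0,0,0],
    [0,0,0],
  ],
  yaw=[-1,-1,-1,-1,-1],
)

```text
time: 16.85
position: [0.5403, -0.1383, 0.0998]
tool_rot: [1.182, 1.226, -1.182]
ft_force: [-0.4, -0.2, -0.1]
grip_width: 1.001
```

Request:
servo_tool(
  dp=[
    [0,0,0],
    [0,0,0],
    [0,0,0],
    [0,0,0],
    [0,0,0],
  ],
  yaw=[-1,-1,-1,-1,-1],
)

```text
time: 17.35
position: [0.5403, -0.1383, 0.0997]
tool_rot: [0.788, 1.423, -0.788]
ft_force: [-0.2, 0.6, 0.6]
grip_width: 1.003
```

Request:
servo_tool(
  dp=[
    [0,0,0],
    [0,0,0],
    [0,0,0],
    [0,0,0],
    [0,0,0],
  ],
  yaw=[-1,-1,-1,-1,-1],
)

```text
time: 17.85
position: [0.5403, -0.1383, 0.0997]
tool_rot: [0.382, 1.537, -0.382]
ft_force: [0.2, 0.3, -0.1]
grip_width: 1.002
```

Request:
servo_tool(
  dp=[
    [0,0,0],
    [0,0,0],
    [0,0,0],
    [0,0,0],
    [0,0,0],
  ],
  yaw=[-1,-1,-1,-1,-1],
)

```text
time: 18.35
position: [0.5403, -0.1383, 0.0997]
tool_rot: [-0.028, 1.571, 0.028]
ft_force: [0.4, 0.4, -0.0]
grip_width: 1.0
```

Request:
servo_tool(
  dp=[
    [0,0,0],
    [0,0,0],
    [0,0,0],
    [0,0,0],
    [0,0,0],
  ],
  yaw=[-1,0,0,0,0],
)

```text
time: 18.85
position: [0.5402, -0.138, 0.0998]
tool_rot: [-0.107, 1.568, 0.107]
ft_force: [0.6, 0.1, -0.3]
grip_width: 0.999
```

```bash
python3 - <<'E'
from m import *
to(.5397,-.1382)
E
```

```text
t 18.85 p [ 0.5402 -0.138   0.0998] jawang 97.78 down [-0.  0. -1.] q [-0.27  0.21  0.53  1.83 -0.12  1.14  2.01] F [ 0.6  0.1 -0.3] T [ 0.03 -0.01  0.05] w 0.999
units [ 0.   -0.   -0.02]
```

Request:
servo_tool(
  dp=[
    [0,0,0],
    [0,0,0],
    [0,0,0],
    [0,0,0],
    [0,0,0],
  ],
  yaw=[0,0,0,0,0],
  fingers=0,
  grip_force=30,
)

```text
time: 19.35
position: [0.5402, -0.138, 0.0998]
tool_rot: [-0.107, 1.568, 0.107]
ft_force: [-0.3, 0.1, 0.3]
grip_width: 0.629
```

Request:
servo_tool(
  dp=[
    [0,0,0],
    [0,0,0],
    [0,0,0],
    [0,0,0],
    [0,0,0],
  ],
  yaw=[0,0,0,1,1],
)

```text
time: 19.85
position: [0.5403, -0.1378, 0.0998]
tool_rot: [0.06, 1.57, -0.06]
ft_force: [0.1, 0.3, 0.0]
grip_width: 0.384
```

```bash
python3 - <<'E'
from m import *
st()
E
```

```text
t 19.85 p [ 0.5403 -0.1378  0.0998] jawang 85.63 down [ 0.  0. -1.] q [-0.29  0.21  0.56  1.83 -0.12  1.14  1.8 ] F [0.1 0.3 0. ] T [ 0.13 -0.06  0.1 ] w 0.384
```

Well centred now, with nearly no side force. Turning on, watching the torque.

Request:
servo_tool(
  dp=[
    [0,0,0],
    [0,0,0],
    [0,0,0],
    [0,0,0],
    [0,0,0],
  ],
  yaw=[1,1,1,1,1],
)

```text
time: 20.35
position: [0.5405, -0.1377, 0.0998]
tool_rot: [0.47, 1.519, -0.47]
ft_force: [0.4, 0.9, -0.1]
grip_width: 0.389
```

```bash
python3 - <<'E'
from m import *
st()
E
```

```text
t 20.35 p [ 0.5405 -0.1377  0.0998] jawang 55.63 down [ 0.  0. -1.] q [-0.35  0.22  0.62  1.83 -0.14  1.14  1.29] F [ 0.4  0.9 -0.1] T [ 0.08 -0.14  0.12] w 0.389
```

Request:
servo_tool(
  dp=[
    [0,0,0],
    [0,0,0],
    [0,0,0],
    [0,0,0],
    [0,0,0],
  ],
  yaw=[1,1,1,0,0],
)

```text
time: 20.85
position: [0.5405, -0.1377, 0.0998]
tool_rot: [0.709, 1.452, -0.708]
ft_force: [1.6, 0.2, -0.7]
grip_width: 0.388
```

```bash
python3 - <<'E'
from m import *
st()
E
```

```text
t 20.85 p [ 0.5405 -0.1377  0.0998] jawang 37.98 down [ 0.001  0.    -1.   ] q [-0.38  0.23  0.66  1.83 -0.15  1.14  1.  ] F [ 1.6  0.2 -0.7] T [ 0.18 -0.29  0.05] w 0.388
```

Request:
servo_tool(
  dp=[
    [0,0,0],
    [0,0,0],
    [0,0,0],
    [0,0,0],
    [0,0,0],
  ],
  yaw=[1,1,1,0.5,0],
)

```text
time: 21.35
position: [0.5406, -0.1378, 0.0998]
tool_rot: [0.989, 1.334, -0.988]
ft_force: [1.9, 0.4, -0.9]
grip_width: 0.388
```

```bash
python3 - <<'E'
from m import *
st()
E
```

```text
t 21.35 p [ 0.5406 -0.1378  0.0998] jawang 16.95 down [ 0.001  0.    -1.   ] q [-0.42  0.23  0.71  1.83 -0.17  1.14  0.64] F [ 1.9  0.4 -0.9] T [ 0.08 -0.38  0.04] w 0.388
```

Request:
servo_tool(
  dp=[
    [0,0,0],
    [0,0,0],
    [0,0,0],
    [0,0,0],
    [0,0,0],
  ],
  yaw=[1,1,1,0.5,0.5],
)

```text
time: 21.85
position: [0.5407, -0.1379, 0.0999]
tool_rot: [1.3, 1.147, -1.299]
ft_force: [1.4, 0.4, -2.7]
grip_width: 0.384
```

```bash
python3 - <<'E'
from m import *
st()
E
```

```text
t 21.85 p [ 0.5407 -0.1379  0.0999] jawang -7.1 down [ 0.001 -0.    -1.   ] q [-0.47  0.24  0.77  1.83 -0.18  1.14  0.24] F [ 1.4  0.4 -2.7] T [ 0.03 -0.48  0.06] w 0.384
```

Request:
servo_tool(
  dp=[
    [0.01,0,0],
    [0,0,0],
    [0,0,0],
    [0,0,0],
    [0,0,0],
  ],
  yaw=[0.8,0.8,0.8,0,0],
)

```text
time: 22.35
position: [0.5407, -0.1381, 0.0998]
tool_rot: [1.479, 1.008, -1.478]
ft_force: [1.4, 0.2, -0.2]
grip_width: 0.387
```

```bash
python3 - <<'E'
from m import *
st()
E
```

```text
t 22.35 p [ 0.5407 -0.1381  0.0998] jawang -21.37 down [ 0.001 -0.    -1.   ] q [-0.5   0.25  0.81  1.83 -0.2   1.14 -0.  ] F [ 1.4  0.2 -0.2] T [ 0.01 -0.38  0.02] w 0.387
```

Request:
servo_tool(
  dp=[
    [0,0,0],
    [0,0,0],
    [0,0,0],
    [0,0,0],
    [0,0,0],
  ],
  yaw=[0.8,0.8,0.5,0,0],
)

```text
time: 22.85
position: [0.5406, -0.1382, 0.0998]
tool_rot: [1.632, 0.867, -1.631]
ft_force: [2.2, 0.3, 0.9]
grip_width: 0.387
```

```bash
python3 - <<'E'
from m import *
st()
E
```

```text
t 22.85 p [ 0.5406 -0.1382  0.0998] jawang -34.01 down [ 0.001 -0.    -1.   ] q [-0.53  0.26  0.84  1.83 -0.21  1.14 -0.21] F [2.2 0.3 0.9] T [-0.08 -0.4   0.14] w 0.387
```

Request:
servo_tool(
  dp=[
    [0,0,0],
    [0,0,0],
    [0,0,0],
    [0,0,0],
    [0,0,0],
  ],
  yaw=[0.6,0.6,0.6,0,0],
)

```text
time: 23.35
position: [0.5405, -0.1382, 0.0998]
tool_rot: [1.759, 0.731, -1.757]
ft_force: [1.7, 0.4, 1.2]
grip_width: 0.388
```

```bash
python3 - <<'E'
from m import *
st()
E
```

```text
t 23.35 p [ 0.5405 -0.1382  0.0998] jawang -44.83 down [ 0.001 -0.    -1.   ] q [-0.56  0.26  0.87  1.83 -0.22  1.14 -0.39] F [1.7 0.4 1.2] T [-0.11 -0.38  0.09] w 0.388
```

Request:
servo_tool(
  dp=[
    [0,0,0],
    [0,0,0],
    [0,0,0],
    [0,0,0],
    [0,0,0],
  ],
  yaw=[0.6,0.6,0.6,0,0],
)

```text
time: 23.85
position: [0.5404, -0.1382, 0.0998]
tool_rot: [1.88, 0.581, -1.879]
ft_force: [1.3, -0.1, 3.1]
grip_width: 0.385
```

```bash
python3 - <<'E'
from m import *
st()
E
```

```text
t 23.85 p [ 0.5404 -0.1382  0.0998] jawang -55.65 down [ 0.001 -0.    -1.   ] q [-0.58  0.27  0.91  1.83 -0.23  1.15 -0.57] F [ 1.3 -0.1  3.1] T [-0.22 -0.35  0.  ] w 0.385
```

Request:
servo_tool(
  dp=[
    [0,0,0],
    [0,0,0],
    [0,0,0],
    [0,0,0],
    [0,0,0],
  ],
  yaw=[0.5,0.5,0.5,0.5,0],
)

```text
time: 24.35
position: [0.5402, -0.138, 0.0997]
tool_rot: [2.008, 0.396, -2.008]
ft_force: [1.1, -0.7, 2.7]
grip_width: 0.386
```

```bash
python3 - <<'E'
from m import *
st()
E
```

```text
t 24.35 p [ 0.5402 -0.138   0.0997] jawang -67.68 down [-0.  0. -1.] q [-0.61  0.28  0.94  1.84 -0.25  1.15 -0.76] F [ 1.1 -0.7  2.7] T [-0.05 -0.08  0.06] w 0.386
```

Request:
servo_tool(
  dp=[
    [0,0,0],
    [0,0,0],
    [0,0,0],
    [0,0,0],
    [0,0,0],
  ],
  yaw=[0.5,0.5,0,0,0],
)

```text
time: 24.85
position: [0.5403, -0.1379, 0.0997]
tool_rot: [2.069, 0.297, -2.069]
ft_force: [0.8, 0.1, 6.0]
grip_width: 0.391
```

```bash
python3 - <<'E'
from m import *
st()
E
```

```text
t 24.85 p [ 0.5403 -0.1379  0.0997] jawang -73.67 down [ 0.  0. -1.] q [-0.63  0.29  0.96  1.84 -0.26  1.15 -0.86] F [0.8 0.1 6. ] T [0.06 0.03 0.03] w 0.391
```

```bash
python3 - <<'E'
from m import *
snap('scene','s5')
a=cv2.imread('pics/s5.png');cv2.imwrite('pics/c5.png',cv2.resize(a[170:250,220:300],(600,600),interpolation=cv2.INTER_CUBIC))
E
```

```text
(no output)
```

View pics/c5.png

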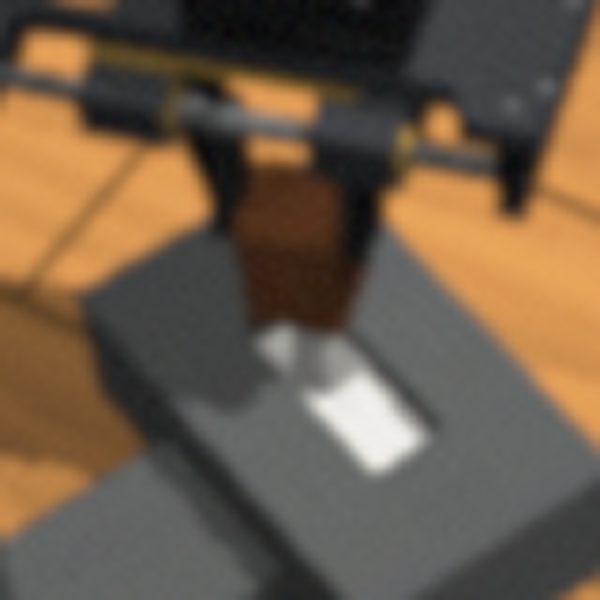

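Request:
servo_tool(
  dp=[
    [0,0,0],
    [0,0,0],
    [0,0,0],
    [0,0,0],
    [0,0,0],
  ],
  yaw=[0,0,0,0.4,0.4],
)

```text
time: 25.4
position: [0.5403, -0.138, 0.0997]
tool_rot: [2.117, 0.212, -2.117]
ft_force: [0.6, -1.0, 4.5]
grip_width: 0.386
```

```bash
python3 - <<'E'
from m import *
st()
W,p=cloud('scene','s5')
for f in('s4','s5'):
    W,p=cloud('scene',f)
    q=W[170:225,235:285].reshape(-1,3);m=(abs(q[:,0]-.54)<.02)&(abs(q[:,1]+.138)<.02)&(q[:,2]>.1)&(q[:,2]<.15)
    print(f,m.sum(),np.round(np.percentile(q[m][:,2],[50,80,90,97]),4),np.round(np.median(q[m],0),4))
    print(np.histogram(q[m][:,2],np.arange(.1,.15,.003)))
E
```

```text
t 25.4 p [ 0.5403 -0.138   0.0997] jawang -78.58 down [ 0.  0. -1.] q [-0.64  0.29  0.98  1.84 -0.27  1.15 -0.94] F [ 0.6 -1.   4.5] T [ 0.06  0.08 -0.03] w 0.386
s4 283 [0.1352 0.1385 0.1396 0.1408] [ 0.5474 -0.1327  0.1352]
(array([10, 17, 12,  8, 14,  9, 12,  9, 19,  7, 11, 26, 84, 44,  1,  0]), array([0.1  , 0.103, 0.106, 0.109, 0.112, 0.115, 0.118, 0.121, 0.124,
       0.127, 0.13 , 0.133, 0.136, 0.139, 0.142, 0.145, 0.148]))
s5 274 [0.1362 0.139  0.1403 0.1479] [ 0.5516 -0.1366  0.1362]
(array([ 6, 15,  7,  8,  8,  7, 15,  7, 11, 10, 14, 26, 87, 34,  5,  6]), array([0.1  , 0.103, 0.106, 0.109, 0.112, 0.115, 0.118, 0.121, 0.124,
       0.127, 0.13 , 0.133, 0.136, 0.139, 0.142, 0.145, 0.148]))
```

Request:
servo_tool(
  dp=[
    [-0.01,0,0],
    [0,0,0],
    [0,0,0],
    [0,0,0],
    [0,0,0],
  ],
  yaw=[0.2,0.2,0.2,0.2,0.2],
)

```text
time: 25.9
position: [0.5403, -0.1381, 0.0998]
tool_rot: [2.174, 0.101, -2.173]
ft_force: [0.7, 0.3, 3.5]
grip_width: 0.387
```

```bash
python3 - <<'E'
from m import *
st()
E
```

```text
t 25.9 p [ 0.5403 -0.1381  0.0998] jawang -84.64 down [ 0. -0. -1.] q [-0.65  0.3   1.    1.84 -0.27  1.15 -1.04] F [0.7 0.3 3.5] T [-0.1  -0.15 -0.01] w 0.387
```

Request:
servo_tool(
  dp=[
    [0,0,0],
    [0,0,0],
    [0,0,0],
    [0,0,0],
    [0,0,0],
  ],
  yaw=[0.2,0.2,0.2,0.2,0.2],
)

```text
time: 26.4
position: [0.5403, -0.1381, 0.0998]
tool_rot: [-2.216, 0.013, 2.216]
ft_force: [2.1, -0.5, 1.4]
grip_width: 0.383
```

```bash
python3 - <<'E'
from m import *
st()
E
```

```text
t 26.4 p [ 0.5403 -0.1381  0.0998] jawang -90.65 down [ 0. -0. -1.] q [-0.67  0.31  1.02  1.84 -0.29  1.16 -1.13] F [ 2.1 -0.5  1.4] T [-0.28 -0.33  0.12] w 0.383
```

Request:
servo_tool(
  dp=[
    [0,0,0],
    [0,0,0],
    [0,0,0],
    [0,0,0],
    [0,0,0],
  ],
  yaw=[0.2,0.2,0.2,0.2,0.2],
)

```text
time: 26.9
position: [0.5402, -0.1381, 0.0998]
tool_rot: [-2.162, 0.126, 2.162]
ft_force: [1.1, -0.3, 1.9]
grip_width: 0.391
```

```bash
python3 - <<'E'
from m import *
st()
E
```

```text
t 26.9 p [ 0.5402 -0.1381  0.0998] jawang -96.65 down [-0. -0. -1.] q [-0.68  0.31  1.04  1.84 -0.3   1.16 -1.23] F [ 1.1 -0.3  1.9] T [-0.41 -0.27  0.32] w 0.391
```

Request:
servo_tool(
  dp=[
    [0,0,0],
    [0,0,0],
    [0,0,0],
    [0,0,0],
    [0,0,0],
  ],
  yaw=[0.1,0.1,0.1,0.1,0.1],
)

```text
time: 27.4
position: [0.5402, -0.138, 0.0998]
tool_rot: [-2.134, 0.179, 2.134]
ft_force: [2.0, -1.5, 2.0]
grip_width: 0.383
```

```bash
python3 - <<'E'
from m import *
st()
E
```

```text
t 27.4 p [ 0.5402 -0.138   0.0998] jawang -99.6 down [-0.  0. -1.] q [-0.69  0.32  1.05  1.84 -0.3   1.16 -1.28] F [ 2.  -1.5  2. ] T [-0.46 -0.26  0.39] w 0.383
```

Request:
servo_tool(
  dp=[
    [0,0,0],
    [0,0,0],
    [0,0,0],
    [0,0,0],
    [0,0,0],
  ],
  yaw=[0.1,0.1,0.1,0.1,0.1],
)

```text
time: 27.9
position: [0.5402, -0.138, 0.0998]
tool_rot: [-2.105, 0.233, 2.105]
ft_force: [0.4, -0.4, 1.5]
grip_width: 0.386
```

```bash
python3 - <<'E'
from m import *
st()
E
```

```text
t 27.9 p [ 0.5402 -0.138   0.0998] jawang -102.61 down [-0.  0. -1.] q [-0.7   0.32  1.06  1.84 -0.31  1.16 -1.32] F [ 0.4 -0.4  1.5] T [-0.47 -0.22  0.38] w 0.386
```

Request:
servo_tool(
  dp=[
    [0,0,0],
    [0,0,0],
    [0,0,0],
    [0,0,0],
    [0,0,0],
  ],
  yaw=[-0.5,-0.5,-0.5,-0.5,0],
)

```text
time: 28.4
position: [0.5402, -0.1381, 0.0998]
tool_rot: [-2.216, 0.012, 2.215]
ft_force: [1.2, -1.3, 0.7]
grip_width: 0.39
```

```bash
python3 - <<'E'
from m import *
st()
E
```

```text
t 28.4 p [ 0.5402 -0.1381  0.0998] jawang -90.64 down [ 0.  0. -1.] q [-0.67  0.31  1.02  1.84 -0.29  1.16 -1.13] F [ 1.2 -1.3  0.7] T [-0.51 -0.25 -0.02] w 0.39
```

Request:
servo_tool(
  dp=[
    [0,0,0],
    [0,0,0],
    [0,0,0],
    [0,0,0],
    [0,0,0],
  ],
  yaw=[0,0.3,0.3,0.3,0.3],
)

```text
time: 28.9
position: [0.5402, -0.1381, 0.0998]
tool_rot: [-2.15, 0.149, 2.15]
ft_force: [1.1, -1.8, 1.0]
grip_width: 0.387
```

```bash
python3 - <<'E'
from m import *
st()
E
```

```text
t 28.9 p [ 0.5402 -0.1381  0.0998] jawang -97.92 down [-0. -0. -1.] q [-0.69  0.32  1.05  1.84 -0.3   1.16 -1.25] F [ 1.1 -1.8  1. ] T [-0.49 -0.25  0.08] w 0.387
```

Request:
servo_tool(
  dp=[
    [0,0,0],
    [0,0,0],
    [0,0,0],
    [0,0,0],
    [0,0,0],
  ],
  yaw=[0.3,0.3,0.2,0,0],
)

```text
time: 29.4
position: [0.5402, -0.138, 0.0998]
tool_rot: [-2.106, 0.232, 2.106]
ft_force: [1.5, -2.0, 1.6]
grip_width: 0.384
```

```bash
python3 - <<'E'
from m import *
st()
snap('scene','s6')
a=cv2.imread('pics/s6.png');cv2.imwrite('pics/c6.png',cv2.resize(a[170:250,220:300],(600,600),interpolation=cv2.INTER_CUBIC))
E
```

```text
t 29.4 p [ 0.5402 -0.138   0.0998] jawang -102.55 down [-0. -0. -1.] q [-0.7   0.32  1.06  1.84 -0.31  1.16 -1.32] F [ 1.5 -2.   1.6] T [-0.5  -0.19  0.24] w 0.384
```

View pics/c6.png

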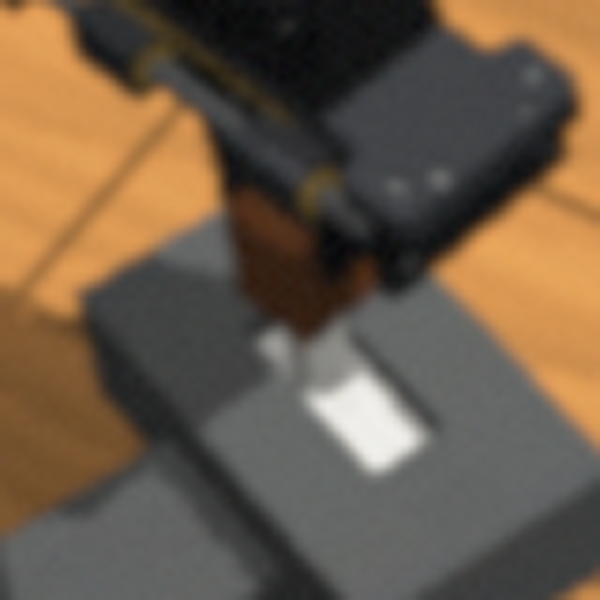

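Request:
servo_tool(
  dp=[
    [0,0,0],
    [0,0,0],
    [0,0,0],
    [0,0,0],
    [0,0,0],
  ],
  yaw=[0,0,0.2,0.2,0.2],
  fingers=0,
  grip_force=60,
)

```text
time: 29.95
position: [0.5402, -0.138, 0.0998]
tool_rot: [-2.069, 0.295, 2.069]
ft_force: [0.7, -1.9, 1.4]
grip_width: 0.382
```

```bash
python3 - <<'E'
from m import *
st()
E
```

```text
t 29.95 p [ 0.5402 -0.138   0.0998] jawang -106.26 down [-0.  0. -1.] q [-0.71  0.33  1.08  1.84 -0.32  1.16 -1.38] F [ 0.7 -1.9  1.4] T [-0.54 -0.14  0.35] w 0.382
```

Request:
servo_tool(
  dp=[
    [0,0,0],
    [0,0,0],
    [0,0,0],
    [0,0,0],
    [0,0,0],
  ],
  yaw=[0.2,0.2,0,0,0],
)

```text
time: 30.45
position: [0.5402, -0.138, 0.0998]
tool_rot: [-2.046, 0.334, 2.046]
ft_force: [1.8, -0.9, 1.7]
grip_width: 0.388
```

```bash
python3 - <<'E'
from m import *
st()
E
```

```text
t 30.45 p [ 0.5402 -0.138   0.0998] jawang -108.57 down [ 0.  0. -1.] q [-0.72  0.33  1.09  1.84 -0.32  1.16 -1.42] F [ 1.8 -0.9  1.7] T [-0.5  -0.11  0.16] w 0.388
```

Request:
servo_tool(
  dp=[
    [0,0,0],
    [0,0,0],
    [0,0,0],
    [0,0,0],
    [0,0,0],
  ],
  yaw=[0.2,0.2,0.2,0.2,0.2],
)

```text
time: 30.95
position: [0.5402, -0.138, 0.0998]
tool_rot: [-1.983, 0.434, 1.983]
ft_force: [1.3, -2.3, 0.6]
grip_width: 0.387
```

```bash
python3 - <<'E'
from m import *
st()
E
```

```text
t 30.95 p [ 0.5402 -0.138   0.0998] jawang -114.68 down [ 0.  0. -1.] q [-0.73  0.34  1.11  1.84 -0.33  1.17 -1.51] F [ 1.3 -2.3  0.6] T [-0.41 -0.05  0.07] w 0.387
```

Request:
servo_tool(
  dp=[
    [0,0,0],
    [0,0,0],
    [0,0,0],
    [0,0,0],
    [0,0,0],
  ],
  yaw=[0.2,0.2,0.2,0.2,0.2],
)

```text
time: 31.45
position: [0.5403, -0.1379, 0.0998]
tool_rot: [-1.92, 0.526, 1.92]
ft_force: [0.3, -0.6, 0.2]
grip_width: 0.38
```

```bash
python3 - <<'E'
from m import *
st()
snap('scene','s7')
a=cv2.imread('pics/s7.png');cv2.imwrite('pics/c7.png',cv2.resize(a[170:250,220:300],(600,600),interpolation=cv2.INTER_CUBIC))
E
```

```text
t 31.45 p [ 0.5403 -0.1379  0.0998] jawang -120.66 down [ 0.  0. -1.] q [-0.74  0.35  1.13  1.84 -0.35  1.17 -1.61] F [ 0.3 -0.6  0.2] T [-0.3  -0.08  0.01] w 0.38
```

View pics/c7.png

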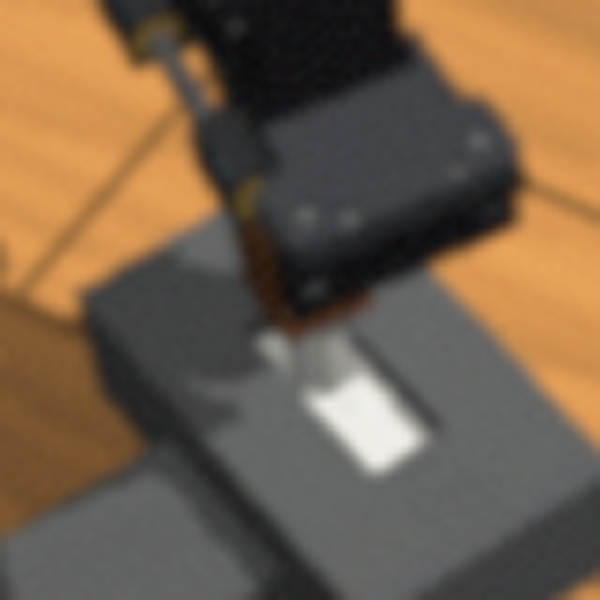

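Torque rose to 0.38 twice, 60° of turn apart, and then fell to zero. So the screw is at its stop and the key hopped one flat. I'll take a fresh hold and press it gently to the stop once more without overshooting.

Request:
servo_tool(
  dp=[
    [0,0,0],
    [0,0,0],
    [0,0,0],
    [0,0,0],
    [0,0,0],
  ],
  yaw=[0,0,0,0,0],
  fingers=1.0,
)

```text
time: 32.0
position: [0.5401, -0.1379, 0.0997]
tool_rot: [-1.92, 0.524, 1.921]
ft_force: [-0.6, -0.3, 0.4]
grip_width: 0.753
```

Request:
servo_tool(
  dp=[
    [0,0,0],
    [0,0,0],
    [0,0,0],
    [0,0,0],
    [0,0,0],
  ],
  yaw=[0,0,-1,-1,-1],
)

```text
time: 32.5
position: [0.5402, -0.138, 0.0998]
tool_rot: [-2.108, 0.227, 2.108]
ft_force: [0.1, 0.5, 0.2]
grip_width: 0.999
```

Request:
servo_tool(
  dp=[
    [0,0,0],
    [0,0,0],
    [0,0,0],
    [0,0,0],
    [0,0,0],
  ],
  yaw=[-1,-1,-1,-1,-1],
)

```text
time: 33.0
position: [0.5402, -0.1381, 0.0998]
tool_rot: [2.055, 0.32, -2.055]
ft_force: [-0.3, -0.1, 0.7]
grip_width: 1.004
```

Request:
servo_tool(
  dp=[
    [0,0,0],
    [0,0,0],
    [0,0,0],
    [0,0,0],
    [0,0,0],
  ],
  yaw=[-1,-1,-1,-1,-1],
)

```text
time: 33.5
position: [0.5402, -0.1381, 0.0998]
tool_rot: [1.729, 0.764, -1.729]
ft_force: [0.2, -0.5, 0.6]
grip_width: 1.001
```

Request:
servo_tool(
  dp=[
    [0,0,0],
    [0,0,0],
    [0,0,0],
    [0,0,0],
    [0,0,0],
  ],
  yaw=[-1,-1,0,0,0],
)

```text
time: 34.0
position: [0.5402, -0.1381, 0.0998]
tool_rot: [1.592, 0.907, -1.591]
ft_force: [0.6, -0.2, 0.5]
grip_width: 1.0
```

```bash
python3 - <<'E'
from m import *
to(.5402,-.138)
E
```

```text
t 34.0 p [ 0.5402 -0.1381  0.0998] jawang -30.67 down [ 0.  0. -1.] q [-0.52  0.25  0.83  1.83 -0.2   1.14 -0.16] F [ 0.6 -0.2  0.5] T [-0.1   0.11  0.06] w 1.0
units [ 0. -0. -0.]
```

Request:
servo_tool(
  dp=[
    [0,0,0],
    [0,0,0],
    [0,0,0],
    [0,0,0],
    [0,0,0],
  ],
  yaw=[0,0,0,0,0],
  fingers=0,
  grip_force=40,
)

```text
time: 34.5
position: [0.5402, -0.138, 0.0998]
tool_rot: [1.59, 0.908, -1.59]
ft_force: [0.0, -0.3, 0.9]
grip_width: 0.631
```

Request:
servo_tool(
  dp=[
    [0,0,0],
    [0,0,0],
    [0,0,0],
    [0,0,0],
    [0,0,0],
  ],
  yaw=[0,0,0,0.3,0.3],
)

```text
time: 35.0
position: [0.5403, -0.1381, 0.0998]
tool_rot: [1.635, 0.864, -1.635]
ft_force: [-0.1, -0.6, -0.6]
grip_width: 0.387
```

```bash
python3 - <<'E'
from m import *
st()
E
```

```text
t 35.0 p [ 0.5403 -0.1381  0.0998] jawang -34.32 down [ 0.  0. -1.] q [-0.53  0.25  0.84  1.83 -0.21  1.14 -0.22] F [-0.1 -0.6 -0.6] T [-0.17  0.    0.03] w 0.387
```

Request:
servo_tool(
  dp=[
    [0,0,0],
    [0,0,0],
    [0,0,0],
    [0,0,0],
    [0,0,0],
  ],
  yaw=[0.3,0.3,0.3,0.3,0.3],
)

```text
time: 35.5
position: [0.5402, -0.138, 0.0998]
tool_rot: [1.741, 0.751, -1.741]
ft_force: [0.3, -0.0, -0.7]
grip_width: 0.388
```

```bash
python3 - <<'E'
from m import *
st()
E
```

```text
t 35.5 p [ 0.5402 -0.138   0.0998] jawang -43.31 down [ 0.  0. -1.] q [-0.55  0.26  0.86  1.83 -0.22  1.14 -0.37] F [ 0.3 -0.  -0.7] T [-0.13  0.08 -0.02] w 0.388
```

Request:
servo_tool(
  dp=[
    [0,0,0],
    [0,0,0],
    [0,0,0],
    [0,0,0],
    [0,0,0],
  ],
  yaw=[0.2,0.2,0.2,0.2,0.2],
)

```text
time: 36.0
position: [0.5402, -0.138, 0.0998]
tool_rot: [1.809, 0.672, -1.808]
ft_force: [-0.3, 0.0, 0.8]
grip_width: 0.386
```

```bash
python3 - <<'E'
from m import *
st()
E
```

```text
t 36.0 p [ 0.5402 -0.138   0.0998] jawang -49.26 down [-0.  0. -1.] q [-0.56  0.26  0.88  1.83 -0.22  1.15 -0.47] F [-0.3  0.   0.8] T [-0.07  0.17  0.  ] w 0.386
```

Request:
servo_tool(
  dp=[
    [0,0,0],
    [0,0,0],
    [0,0,0],
    [0,0,0],
    [0,0,0],
  ],
  yaw=[0.2,0.2,0.2,0.2,0.2],
)

```text
time: 36.5
position: [0.5403, -0.1381, 0.0998]
tool_rot: [1.875, 0.586, -1.875]
ft_force: [-0.1, -0.1, -0.0]
grip_width: 0.384
```

```bash
python3 - <<'E'
from m import *
st()
E
```

```text
t 36.5 p [ 0.5403 -0.1381  0.0998] jawang -55.26 down [ 0. -0. -1.] q [-0.57  0.27  0.9   1.83 -0.23  1.15 -0.56] F [-0.1 -0.1 -0. ] T [-0.13  0.1  -0.04] w 0.384
```

Request:
servo_tool(
  dp=[
    [0,0,0],
    [0,0,0],
    [0,0,0],
    [0,0,0],
    [0,0,0],
  ],
  yaw=[0.15,0.15,0.15,0.15,0.15],
)

```text
time: 37.0
position: [0.5404, -0.1381, 0.0998]
tool_rot: [1.924, 0.52, -1.924]
ft_force: [0.5, 0.1, 0.6]
grip_width: 0.387
```

```bash
python3 - <<'E'
from m import *
st()
E
```

```text
t 37.0 p [ 0.5404 -0.1381  0.0998] jawang -59.73 down [ 0. -0. -1.] q [-0.58  0.27  0.91  1.83 -0.24  1.15 -0.64] F [0.5 0.1 0.6] T [-0.24  0.02  0.17] w 0.387
```

Request:
servo_tool(
  dp=[
    [0,0,0],
    [0,0,0],
    [0,0,0],
    [0,0,0],
    [0,0,0],
  ],
  yaw=[0.1,0.1,0.1,0.1,0.1],
)

```text
time: 37.5
position: [0.5403, -0.1381, 0.0998]
tool_rot: [1.956, 0.475, -1.956]
ft_force: [1.0, -1.0, -0.2]
grip_width: 0.387
```

```bash
python3 - <<'E'
from m import *
st()
E
```

```text
t 37.5 p [ 0.5403 -0.1381  0.0998] jawang -62.7 down [ 0. -0. -1.] q [-0.59  0.27  0.92  1.84 -0.24  1.15 -0.69] F [ 1.  -1.  -0.2] T [-0.33 -0.08  0.18] w 0.387
```

Request:
servo_tool(
  dp=[
    [0,0,0],
    [0,0,0],
    [0,0,0],
    [0,0,0],
    [0,0,0],
  ],
  yaw=[0.1,0.1,0.1,0.1,0],
)

```text
time: 38.0
position: [0.5403, -0.1381, 0.0998]
tool_rot: [1.981, 0.438, -1.981]
ft_force: [-0.1, -1.0, -0.3]
grip_width: 0.384
```

```bash
python3 - <<'E'
from m import *
st()
E
```

```text
t 38.0 p [ 0.5403 -0.1381  0.0998] jawang -65.08 down [ 0. -0. -1.] q [-0.6   0.28  0.93  1.84 -0.24  1.15 -0.72] F [-0.1 -1.  -0.3] T [-0.38 -0.13  0.27] w 0.384
```

Request:
servo_tool(
  dp=[
    [0,0,0],
    [0,0,0],
    [0,0,0],
    [0,0,0],
    [0,0,0],
  ],
  yaw=[0.1,0.1,0.1,0,0],
)

```text
time: 38.5
position: [0.5403, -0.1381, 0.0998]
tool_rot: [1.999, 0.409, -1.999]
ft_force: [1.1, -0.4, 0.3]
grip_width: 0.387
```

```bash
python3 - <<'E'
from m import *
st()
E
```

```text
t 38.5 p [ 0.5403 -0.1381  0.0998] jawang -66.86 down [ 0. -0. -1.] q [-0.6   0.28  0.93  1.84 -0.24  1.15 -0.75] F [ 1.1 -0.4  0.3] T [-0.38 -0.08  0.31] w 0.387
```

Settled torque is 0.31 N m and grows with angle, so this is a hard stop. I'll ease off, let go and rise.

Request:
servo_tool(
  dp=[
    [0,0,0],
    [0,0,0],
    [0,0,0],
    [0,0,0],
    [0,0,0],
  ],
  yaw=[-0.4,-0.4,-0.5,0,0],
)

```text
time: 39.0
position: [0.5403, -0.1381, 0.0998]
tool_rot: [1.918, 0.529, -1.918]
ft_force: [0.3, -0.7, -0.6]
grip_width: 0.386
```

Request:
servo_tool(
  dp=[
    [0,0,0],
    [0,0,0],
    [0,0,0],
    [0,0,0],
    [0,0,0],
  ],
  yaw=[0,0,0,0,0],
  fingers=1.0,
)

```text
time: 39.5
position: [0.5401, -0.1379, 0.0997]
tool_rot: [1.917, 0.531, -1.917]
ft_force: [-0.4, 0.2, 0.1]
grip_width: 0.756
```

Request:
servo_tool(
  dp=[
    [0,0,0],
    [0,0,0],
    [0,0,0],
    [0,0,0],
    [-0.3,0,0],
  ],
  yaw=[0,0,0,0,0],
)

```text
time: 40.0
position: [0.5394, -0.1378, 0.1067]
tool_rot: [1.915, 0.531, -1.919]
ft_force: [-0.7, -0.5, -0.6]
grip_width: 0.997
```

Request:
servo_tool(
  dp=[
    [-0.7,0,0],
    [-0.7,0,0],
    [-0.7,0,0],
    [-0.7,0,0],
    [-0.7,0,0],
  ],
  yaw=[0,0,0,0,0],
)

```text
time: 40.5
position: [0.5403, -0.1382, 0.1961]
tool_rot: [1.918, 0.53, -1.916]
ft_force: [0.1, -0.5, -1.0]
grip_width: 0.999
```

```bash
python3 - <<'E'
from m import *
st()
snap('scene','s8')
a=cv2.imread('pics/s8.png');cv2.imwrite('pics/c8.png',cv2.resize(a[130:270,190:330],(560,560),interpolation=cv2.INTER_CUBIC))
W,p=cloud('scene','s8')
q=W[170:225,235:285].reshape(-1,3);m=(abs(q[:,0]-.54)<.03)&(abs(q[:,1]+.138)<.03)&(q[:,2]>.13)&(q[:,2]<.15)
print(m.sum(),np.median(q[m],0),cv2.minAreaRect((q[m][:,:2]*1000).astype(np.float32)))
E
```

```text
t 40.5 p [ 0.5403 -0.1382  0.1961] jawang -59.08 down [ 0.001  0.    -1.   ] q [-0.63  0.17  0.94  1.72 -0.14  1.33 -0.7 ] F [ 0.1 -0.5 -1. ] T [-0.11  0.13  0.03] w 0.999
185 [ 0.54140974 -0.13532561  0.1373999 ] ((539.5206298828125, -136.5465850830078), (39.16022872924805, 34.16666030883789), 29.804866790771484)
```

View pics/c8.png

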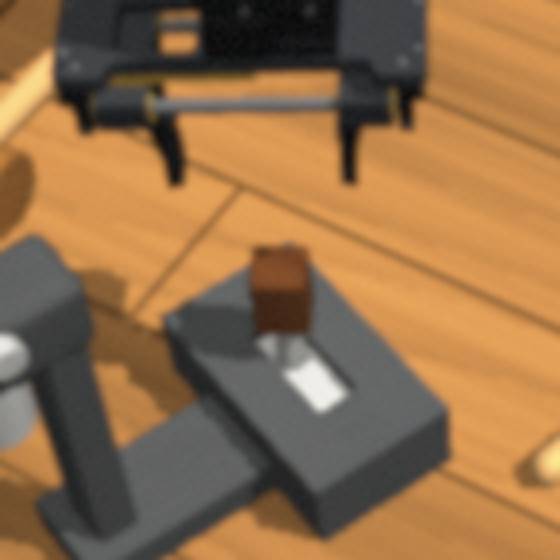

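```bash
python3 - <<'E'
from m import *
st()
print(ctrl.close_job())
E
```

```text
t 40.55 p [ 0.542  -0.1387  0.199 ] jawang -59.09 down [ 0.005  0.    -1.   ] q [-0.63  0.17  0.94  1.71 -0.14  1.33 -0.7 ] F [ 2.1 -0.7  1.5] T [-0.12 -0.06  0.03] w 1.004
the job is handed in; nothing more can be done
None
```

The clamp screw is at its stop as far as I can feel, and the key stands fully home in it with the gripper clear above. I handed the job in at about 40.6 s. No verdict came back, and I had no direct reading of the screw angle.

**What I did:** I took the brown-handled key from the wooden stand and lowered it into the socket, about 13 mm to the −y side of the slot's centre. I turned it about 172° clockwise, let go, took a fresh hold and turned on to the stop. Then I took one more hold to press it gently to the stop and let go.

**Last checks:**
- **Stop:** At the end the torque settled at 0.31 N m and grew with angle, against about 0.12 N m for free turning. The angle where the key began to bear also agrees with the socket at 5.6 rad, assuming the key's flats lie as I took them.
- **Key:** It stands upright on its own. Its handle top measures 137.4 mm above the counter, against 136.6 mm expected when fully home.
- **Bystanders:** I did not measure their positions again afterwards. The arm's path was planned clear of them and I saw no unexpected forces.

**What disagreed:** On the second hold I missed the stop at first and kept turning. The key seems to have hopped one flat in the socket twice, with peaks near 0.38 N m. That is why I pressed it to the stop again before letting go.

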